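# Check the lever stop of a bench vial crimper

## Task

Check the stop of the vial crimper with the wide jaw: keep the fingers shut and with their backs press its hand lever gently towards the fixed bar until it comes up against its stop, short of the bar, and keep it pressed there for two seconds. Then let the lever ride all the way back out against the fingers, without letting it snap back, and draw the hand clear. Do not pinch the lever or reach in between it and the bar, do not touch the bar, and leave the narrow-jawed crimper and the things standing about alone.

Things in the scene. Friction and masses are not known exactly. Their poses are not given: they have to be found in the camera images.
- crimper_wide: bench vial crimper, bolted down, told by its wide jaw collar, 52 across; grey base plate 250 x 140 x 12. Origin: centre of the underside of the base plate, on the table; z up; own +x points to the jaw end, and the bar and lever run towards own -x. Jaw collar centre at own (102, 0), top at z 116; column and steel housing (66 x 58, top z 106, with a bolt head to z 112) centred at own (50, 0). The lever's upright hinge axis is at own (50, 12); all handles lie at z 73 to 97.
- wide_bar: fixed steel handle bar of the wide-jawed crimper, 150 long, 16 thick, 24 high; origin at its jaw end on its centre line, at the crimper's own (25, -12, 85); it runs along own -x to the crimper's x = -125. A brass stop screw points from it towards the lever, 30 from the origin.
- wide_lever (a joint): hinge of the hand lever of the wide-jawed crimper: 0 = sprung out at rest (lever stands 0.5 rad open from the bar, towards the crimper's +y), grows as the lever is pressed towards the bar (turning counter-clockwise seen from above), 0.33 = against its stop, where the lever's free end still stands about 35 mm short of the bar. A spring pushes it back out: at 110 mm from the hinge about 2.6 N at rest, 6.5 N at the stop; let go, it snaps back.
- wide_paddle: the part of that lever to press: a flat steel bar 120 long, 13 thick, 24 high, rounded edges, moving with the lever. Origin: centre of its outer face (the face turned away from the bar), 110 mm from the hinge axis along the lever and 85 above the table; own +y points straight out of the outer face, own -x along the lever to its free end (60 mm from the origin), z up. The hinge axis is at the paddle's own (110, -8). There is free space of 60 mm below it.
- wide_liner: black rubber strip 116 x 3 x 22 on the inner face of that lever (facing the bar); origin at its centre, 14.5 behind the outer face
- crimper_narrow: bench vial crimper, bolted down, told by its narrow jaw collar, 26 across; grey base plate 250 x 140 x 12. Origin: centre of the underside of the base plate, on the table; z up; own +x points to the jaw end, and the bar and lever run towards own -x. Jaw collar centre at own (102, 0), top at z 116; column and steel housing (66 x 58, top z 106, with a bolt head to z 112) centred at own (50, 0). The lever's upright hinge axis is at own (50, 12); all handles lie at z 73 to 97.
- narrow_bar: fixed steel handle bar of the narrow-jawed crimper, 150 long, 16 thick, 24 high; origin at its jaw end on its centre line, at the crimper's own (25, -12, 85); it runs along own -x to the crimper's x = -125. A brass stop screw points from it towards the lever, 30 from the origin.
- narrow_lever (a joint): hinge of the hand lever of the narrow-jawed crimper: 0 = sprung out at rest (lever stands 0.5 rad open from the bar, towards the crimper's +y), grows as the lever is pressed towards the bar (turning counter-clockwise seen from above), 0.33 = against its stop, where the lever's free end still stands about 35 mm short of the bar. A spring pushes it back out: at 110 mm from the hinge about 2.6 N at rest, 6.5 N at the stop; let go, it snaps back.
- narrow_paddle: the part of that lever to press: a flat steel bar 120 long, 13 thick, 24 high, rounded edges, moving with the lever. Origin: centre of its outer face (the face turned away from the bar), 110 mm from the hinge axis along the lever and 85 above the table; own +y points straight out of the outer face, own -x along the lever to its free end (60 mm from the origin), z up. The hinge axis is at the paddle's own (110, -8). There is free space of 60 mm below it.
- narrow_liner: black rubber strip 116 x 3 x 22 on the inner face of that lever (facing the bar); origin at its centre, 14.5 behind the outer face
- vial_a: closed glass vial, 22 dia x 46, standing loose on the base plate of the wide-jawed crimper, on the bar's side away from the lever; origin centre of underside
- vial_b: closed glass vial, 22 dia x 46, standing loose on the base plate of the narrow-jawed crimper, likewise; origin centre of underside
- tube_rack: blue tube rack block, 60 x 100 x 40, between the crimpers and the robot; origin centre of underside
- jar_tall: closed glass jar, 68 dia x 115, at the far side; origin centre of underside
- jar_short: closed glass jar, 68 dia x 90, at the right; origin centre of underside
- tip_box: red pipette-tip box, 85 x 120 x 55, at the left; origin centre of underside
- marker: black marker pen, 140 long, 15 thick, lying at the near right; origin below its middle

How it is judged:
On the way, in this order (a step that is already met when the one before it is completed fails the run):
1. the wide-jawed crimper's lever is held against its stop by the fingers (within 0.04 rad, for 1.2 s) (value of joint wide_lever above 0.29 rad and contact force between the fingers and wide_paddle above 1.5 N), for 1.2 s.
2. the lever is back out at rest (value of joint wide_lever below 0.03 rad), for 0.2 s.
At the end, for the whole second after the job is handed in: both levers stand out at rest (within 0.03 rad), every loose thing is within 15 mm of where it stood, vials and jars upright (value of joint each of wide_lever, narrow_lever below 0.03 rad and distance of each of vial_a, vial_b, tube_rack, jar_tall, jar_short, tip_box, marker from where it was at the start of the episode below 0.015 m and angle between each of vial_a, vial_b, jar_tall, jar_short's own z axis and vertical below 0.2 rad); the robot touches nothing.
It fails at once if the lever is forced (over 30 N) (contact force between any of the fingers, the arm and wide_paddle above 30 N).
It fails at once if the lever snaps back (faster than 2.5 rad/s) (velocity of joint wide_lever below -2.5 rad/s).
It fails at once if the lever's inner face or the fixed bar is touched (pinched, or reached in between) (contact force between any of the fingers, the arm and wide_liner above 1 N or contact force between any of the fingers, the arm and wide_bar above 1 N).
It fails at once if the narrow-jawed crimper is touched or its lever pressed (contact force between any of the fingers, the arm and crimper_narrow above 1 N or value of joint narrow_lever above 0.05 rad).
It fails at once if a bystander is pushed, lifted or carried (over 15 mm) (distance of any of vial_a, vial_b, tube_rack, jar_tall, jar_short, tip_box, marker from where it was at the start of the episode above 0.015 m).
It also fails if it takes over 43 s, if anything falls off the work surface, if the arm or the gripper's body presses on something with over 40 N, if the wrist force passes 120 N, or if a joint passes its speed limit or range.

## Robot

A 7-joint arm with a two-finger parallel gripper is mounted at the origin on the work surface. World frame = base frame: x ahead of the robot, y to its left, z up, the work surface at z = 0. Lengths are in m, angles in rad, forces in N, time in s.
With the tool pointing down it reaches from about 0.4 to 0.875 m from the base axis. Payload 6.5 kg.
Tool frame: the origin (TCP) lies between the finger pads; the fingertips stand 25 mm ahead of it and the grasp point (between the pads) lies 6 mm ahead of it; x points along the fingers, y is the direction in which the jaws open and shut, and the axes are right-handed (so a half turn about x gives the same grasp; the last joint's range is limited). The gripper opens to 85 mm and grips with 20 to 120 N. Pads are 22 mm wide; open, the fingers measure 114 mm over their backs; the gripper's body (76 mm by 85 mm) begins 54 mm behind the grasp point. The pads swing forward as they close: fully open they stand 13 mm farther back than shut.
Start: joints at [-1.171, 0.536, -0.004, 1.538, 0.003, 1.067, -0.071], TCP at [0.292, 0.581, 0.256] pointing down, gripper open.
Joint ranges: [-2.7, 2.7], [-0.37, 2.16], [-1.27, 1.26], [0.24, 2.4], [-1.31, 4.45], [0.19, 1.91], [-2.76, 2.76]. Speed limits (rad/s): [2.39, 2.39, 3.14, 3.14, 3.14, 3.14, 3.14].

## Interface

Orientations are given as a unit quaternion [x, y, z, w].
In Python, from rig import ctrl, grip, eyes, current_time, current_qpos, current_qd, current_effort, current_position, current_ee_rot, current_ft_force, current_wrist_torque, current_finger_gap gives the robot as it stands. Calls block until the motion is done:
- ctrl.goto(position, orientation): joint-space move of the TCP to a pose.
- ctrl.servo_line(position, rot=None, max_speed=0.15): straight line of the TCP; rot=None keeps the orientation; max_speed is the mean speed in m/s.
- ctrl.movej(angles): joint-space move.
- grip(opening, strength=None): opening from 0.0 (shut) to 1.0 (fully open); strength is the grip in N (None keeps the last); returns when the fingers have stopped.
- ctrl.wait(seconds).
- ctrl.ik(position, orientation): joint angles nearest the present ones, or None.
- eyes.snapshot(name): name is "scene" or "top"; returns a dict with "pixels" (420x560x3 uint8, red, green, blue), "K" (3x3 intrinsics, pixels), "R" (3x3) and "t" (3): a world point X has camera coordinates R X + t. Camera axes: x right, y down, z forward; pixel columns grow to the right and rows downward; lengths in m; the calibration is good to about 2 mm. A picture is of the moment at which its call begins. There is no depth.
A pose or a line that the arm cannot do raises ctrl.PlanningError and nothing moves.
- ctrl.sign_off(): hands the job in, once; it reports no verdict.
Readings, each from a call of its own:
- current_time(): time.
- current_qpos(): joint angles.
- current_qd(): joint speeds.
- current_effort(): joint torques, N m.
- current_position(): TCP position.
- current_ee_rot(): TCP orientation.
- current_ft_force(): force on the tool from outside, world axes, zero at the start.
- current_wrist_torque(): the same for the moment, N m.
- current_finger_gap(): opening from 0.0 (shut) to 1.0 (fully open).
Only numpy, scipy, OpenCV 4.12 (cv2) and the standard library are available. Lean on these libraries where they do the work, as an engineer would, in place of code of your own. Each camera call takes 0.05 s, during which the arm holds its last target. There are 200 camera calls.

## Working session

There is one attempt and no reset: what is moved stays moved. The work goes in short steps, each a Python script; the robot and the scene stay as the last script left them, time stands still between calls to the robot, and variables do not carry over. Pictures are saved under pics/ and viewed, on a budget of 10 in all, crops included, one or two more only if the job needs it, and the job is handed in when it is done.

```bash
mkdir -p pics
python3 - <<'E'
from rig import *
import cv2,numpy as np
for n in("top","scene"):
    s=eyes.snapshot(n); cv2.imwrite(f"pics/{n}0.png",s["pixels"][:,:,::-1]); np.savez(f"{n}0.npz",**s)
    print(n,s["K"].tolist(),s["R"].round(4).tolist(),s["t"].round(4).tolist())
print(current_time(),current_ee_rot(),current_finger_gap())
E
```

```text
top [[479.36966579918226, 0.0, 282.437975931142], [0.0, 479.36966579918226, 205.57820726301708], [0.0, 0.0, 1.0]] [[-0.0054, -1.0, 0.0071], [-0.9951, 0.0046, -0.0992], [0.0992, -0.0076, -0.995]] [-0.0185, 0.5499, 1.414]
scene [[441.5269147753748, 0.0, 272.5733857648043], [0.0, 441.5269147753748, 209.81035807227298], [0.0, 0.0, 1.0]] [[0.5552, 0.8317, 0.0039], [0.6215, -0.4117, -0.6665], [-0.5527, 0.3725, -0.7455]] [-0.3209, -0.2881, 1.5715]
0.1 [ 0.16264628  0.68811472 -0.16372956  0.6879222 ] 0.9982532295829974
```

View pics/top0.png

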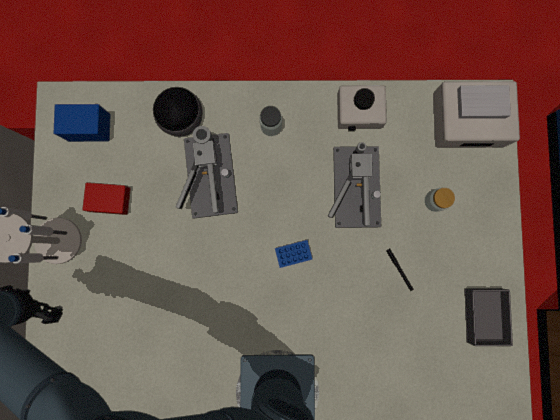

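View pics/scene0.png

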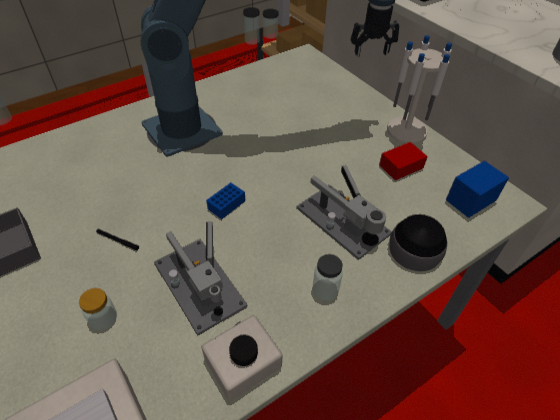

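The left crimper, with its collar at about (201,134) in the top view, looks like the wide one. The right one's collar, at (362,147), looks smaller. I'll zoom in on both.

Run:
```python
import cv2,numpy as np
a=cv2.imread("pics/top0.png")
f=lambda x,y:cv2.resize(a[y:y+100,x:x+66],None,fx=6,fy=6,interpolation=cv2.INTER_CUBIC)
cv2.imwrite("pics/crop1.png",np.hstack([f(175,122),f(325,137)]))
```

```text
(no output)
```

View pics/crop1.png

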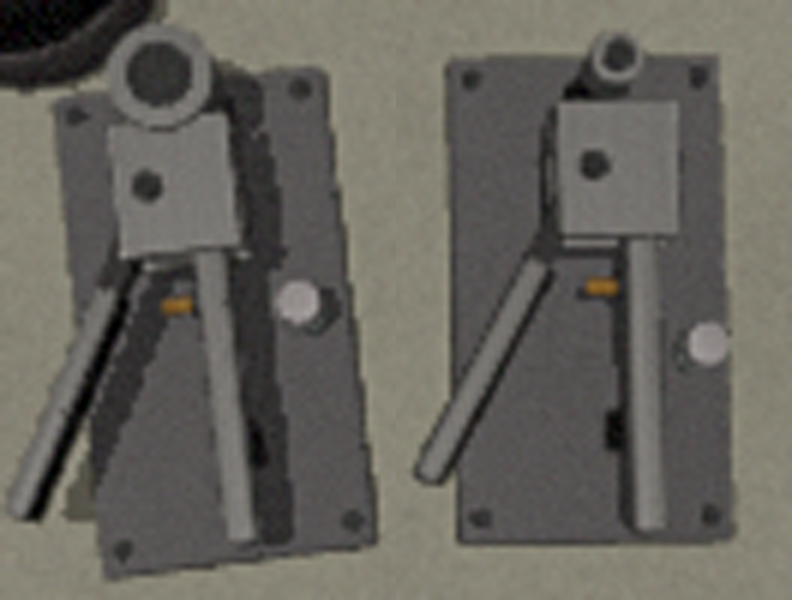

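The left crimper has the wide collar (crop: collar (160,75), bolt/hinge (148,186), lever end about (25,517), plate corners (55,105), (325,70), (377,543), (105,578)). The right one is narrow. Next I cast rays through these points.

```bash
cat > h.py <<'E'
import numpy as np
def ray(s,uv,z):
    R,t=s["R"],s["t"]; c=-R.T@t; d=R.T@np.linalg.solve(s["K"],[*uv,1]); return c+d*(z-c[2])/d[2]
E
python3 - <<'E'
from h import *
s=dict(np.load("top0.npz"))
P=lambda x,y,z: ray(s,((x+.5)/6-.5+175,(y+.5)/6-.5+122),z)
TL,TR,BR,BL=[P(*p,.012) for p in((55,105),(325,70),(377,543),(105,578))]
o=(TL+TR+BR+BL)/4; print("centre",o,np.linalg.norm(TL-BL),np.linalg.norm(TL-TR))
d=TL+TR-BL-BR; th=np.arctan2(d[1],d[0]); d2=TL+BL-TR-BR; print("yaw",th,np.arctan2(d2[1],d2[0])-np.pi/2)
c,q=np.cos(th),np.sin(th); Rz=np.array([[c,-q],[q,c]])
own=lambda p:(Rz.T@(p-o)[:2]).round(4)
for n,p in dict(collar=(160,75,.116),bolt=(148,186,.112),barend=(242,542,.097),levend=(25,517,.097),hous1=(108,127,.106),hous2=(240,245,.106)).items(): w=P(*p); print(n,w.round(4),own(w))
h=o[:2]+Rz@[.05,.012]; print("hinge",h)
for th0 in(0,.33):
    a=th-.5+th0; L=-np.array([np.cos(a),np.sin(a)]); n=np.array([-np.sin(a),np.cos(a)])
    print(th0,"pad origin",h+.11*L+.008*n,"end",h+.17*L+.0015*n,"n",n)
E
```

```text
centre [0.64548435 0.19793663 0.012     ] 0.24501841127982463 0.13940685320212326
yaw 0.11544735588935039 0.12607456842978415
collar [0.7476 0.2105 0.116 ] [0.1029 0.0007]
bolt [0.6947 0.2163 0.112 ] [0.051  0.0125]
barend [0.5256 0.1721 0.097 ] [-0.1221 -0.0119]
levend [0.538  0.2754 0.097 ] [-0.0978  0.0893]
hous1 [0.7248 0.2368 0.106 ] [0.0832 0.0294]
hous2 [0.6672 0.1731 0.106 ] [ 0.0187 -0.0272]
hinge [0.69376922 0.2156163 ]
0 pad origin [0.59480408 0.26429793] end [0.53674766 0.28078132] n [0.37514449 0.92696635]
0.33 pad origin [0.58436906 0.22960222] end [0.52410391 0.22638342] n [0.05452559 0.99851237]
```

```bash
cat >> h.py <<'E'
from scipy.spatial.transform import Rotation as Ro
H=np.array([.6938,.2160]); YAW=.118
def pose(th,d,z=.09,s=.11,sg=1):
    a=YAW-.5+th; L=-np.array([np.cos(a),np.sin(a)]); n=np.array([-np.sin(a),np.cos(a)])
    p=H+s*L+(.008+d)*n; x=np.array([0,0,-1.]); y=sg*np.array([*n,0])
    return np.array([*p,z]),Ro.from_matrix(np.c_[x,y,np.cross(x,y)]).as_quat()
E
python3 - <<'E'
from h import *; from rig import *
import cv2
print(Ro.from_quat(current_ee_rot()).as_matrix().round(2).tolist())
for sg in(1,-1): print(sg,[ (q.round(2).tolist() if (q:=ctrl.ik(*pose(t,d,z,sg=sg))) is not None else None) for t,d,z in((0,.05,.25),(0,.05,.09),(.35,.0145,.09))])
q1=ctrl.ik(*pose(0,.05,.25)); q2=ctrl.ik(*pose(0,.05,.25,sg=-1)); q0=current_qpos()
sg=1 if q2 is None or (q1 is not None and np.abs(q1-q0).max()<np.abs(q2-q0).max()) else -1
print("sg",sg)
grip(0.0); ctrl.goto(*pose(0,.05,.2,sg=sg)); print(current_time())
ctrl.servo_line(pose(0,.05,.09,sg=sg)[0]); print(current_time(),current_position(),current_finger_gap(),current_ft_force())
s=[eyes.snapshot(n) for n in("top","scene")]
f=lambda i,x,y,w,h:cv2.resize(i["pixels"][y:y+h,x:x+w,::-1],(390,500),interpolation=cv2.INTER_CUBIC)
cv2.imwrite("pics/near.png",np.hstack([f(s[0],155,115,78,100),f(s[1],290,110,117,150)]))
E
```

```text
[[-0.0, 0.45, 0.89], [-0.0, 0.89, -0.45], [-1.0, -0.0, 0.0]]
1 [[-0.57, 0.61, 0.05, 1.43, -0.03, 1.1, 0.68], [-0.56, 0.79, 0.03, 1.53, -0.03, 0.82, 0.68], [-0.45, 0.71, -0.03, 1.69, 0.02, 0.74, 1.06]]
-1 [[-0.98, 0.71, 0.73, 1.46, -0.5, 1.16, -2.12], [-0.94, 0.9, 0.65, 1.55, -0.64, 0.91, -2.02], [-0.84, 0.79, 0.55, 1.71, -0.54, 0.8, -1.63]]
sg 1
2.425
3.3083 [0.61405599 0.31134996 0.09108855] -0.00029453029855982605 [ 0.23821445 -0.20963551  0.77725891]
```

View pics/near.png

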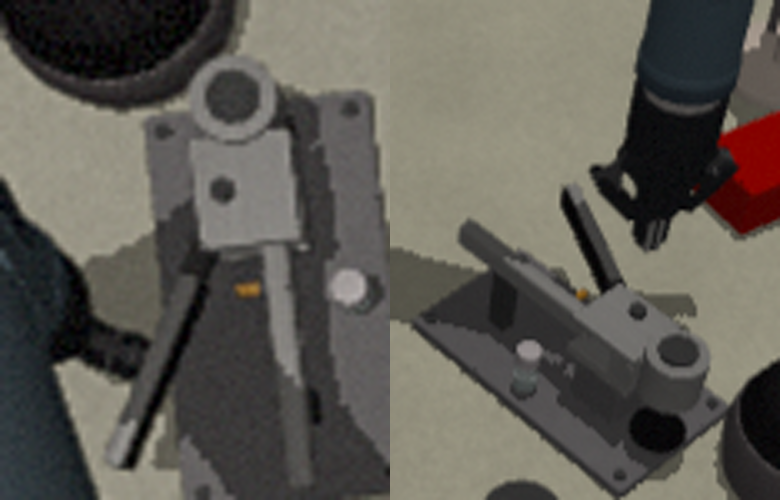

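The fingers are shut and stand outside the lever, clear of it. The knuckles bulge towards the lever at about crop (625,215), roughly 35 mm above the tips. I'll raise the tool 10 mm so that only the fingertip backs meet the paddle, then feel for contact.

```bash
cat > press.py <<'E'
from h import *; from rig import *
Z=.1
def F(n): return float((current_ft_force()-f0)[:2]@n)
ctrl.servo_line(pose(0,.05,Z)[0]); ctrl.wait(.2); f0=current_ft_force()
def go(th,d,v): p,q=pose(th,d,Z); ctrl.servo_line(p,q,v)
def nn(th): a=YAW-.5+th; return np.array([-np.sin(a),np.cos(a)])
go(0,.028,.05); d=.028; print(F(nn(0)))
while d>.004:
    d-=.0015; go(0,d,.03); f=F(nn(0)); print(round(d,4),round(f,2))
    if f>1.2: break
print(current_time(),current_position(),pose(0,d,Z)[0],current_ft_force()-f0)
np.savez("st.npz",d=d,f0=f0)
E
python3 press.py
```

```text
0.5479329007021266
0.0265 0.99
0.025 0.64
0.0235 0.71
0.022 0.17
0.0205 -0.38
0.019 -0.01
0.0175 1.61
6.2 [0.60121267 0.28092053 0.10004414] [0.60123451 0.28066746 0.1       ] [0.79972083 1.4149487  0.03782897]
```

```bash
cat > hold.py <<'E'
from h import *; from rig import *
st=np.load("st.npz"); d=float(st["d"]); f0=st["f0"]; Z=.1
def nn(th): a=YAW-.5+th; return np.array([-np.sin(a),np.cos(a)])
def F(th):
    r=[]
    for _ in range(4): r.append((current_ft_force()-f0)[:2]@nn(th)); ctrl.wait(.02)
    return float(np.mean(r))
def go(th,v): p,q=pose(th,d,Z); ctrl.servo_line(p,q,v)
th=0
while th<.40:
    th+=.045 if th<.26 else .006
    go(th,.03); f=F(th); print(round(th,3),round(f,2))
    if f>11: break
np.savez("st2.npz",th=th); print(current_time(),current_ft_force()-f0)
E
python3 hold.py
```

```text
0.045 3.45
0.09 3.62
0.135 3.95
0.18 4.4
0.225 5.03
0.27 5.2
0.276 5.32
0.282 5.14
0.288 4.86
0.294 4.98
0.3 5.47
0.306 4.95
0.312 5.16
0.318 5.05
0.324 5.22
0.33 5.45
0.336 5.47
0.342 5.66
0.348 6.43
0.354 6.79
0.36 8.2
0.366 8.8
0.372 10.13
0.378 11.58
14.2 [ 6.53853489 11.66381767 -4.07453051]
```

Run:
```python
from rig import *; import numpy as np,cv2
s=[eyes.snapshot(n) for n in("top","scene")]
f=lambda i,x,y,w,h:cv2.resize(i["pixels"][y:y+h,x:x+w,::-1],(390,500),interpolation=cv2.INTER_CUBIC)
cv2.imwrite("pics/hold.png",np.hstack([f(s[0],155,115,78,100),f(s[1],290,110,117,150)]))
f0=np.load("st.npz")["f0"]
for _ in range(5): ctrl.wait(.4); print((current_ft_force()-f0).round(2))
print(current_time(),current_position())
```

```text
[ 7.08 10.95 -3.94]
[ 8.47 11.81 -3.59]
[ 7.17 12.12 -3.67]
[ 8.12 11.82 -3.56]
[ 6.39 11.94 -3.92]
16.3 [0.58490172 0.24644322 0.1005377 ]
```

View pics/hold.png

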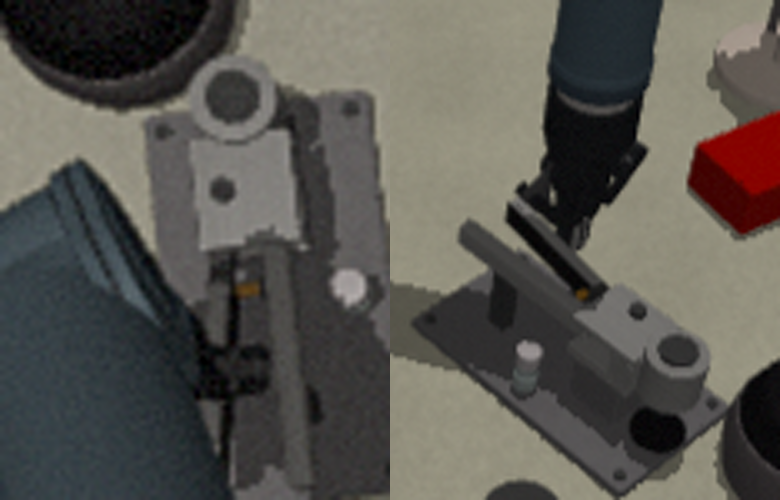

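The lever is against the brass stop (crop left (247,288)), clear of the bar, and the knuckle passes above it. It has been held for over 2 s at about 12 N. Now I ride it back out.

Run:
```python
from h import *; from rig import *; import cv2
d=float(np.load("st.npz")["d"]); f0=np.load("st.npz")["f0"]; Z=.1
for th in np.arange(.348,-.01,-.03):
    p,q=pose(th,d,Z); ctrl.servo_line(p,q,.025); print(round(th,3),(current_ft_force()-f0).round(1))
for dd in (d+.002,d+.004,d+.007,.05):
    p,q=pose(0,dd,Z); ctrl.servo_line(p,q,.02 if dd<.03 else .06); print(dd,(current_ft_force()-f0).round(1))
ctrl.servo_line(pose(0,.06,.22)[0]); 
ctrl.goto(*pose(0,.16,.25)); ctrl.wait(.3); print(current_time(),(current_ft_force()-f0).round(1))
s=[eyes.snapshot(n) for n in("top","scene")]
for n,i in zip(("top","scene"),s):
    a=cv2.imread(f"pics/{n}0.png"); print(n)
cv2.imwrite("pics/end.png",cv2.resize(np.hstack([s[0]["pixels"][60:360,20:480,::-1],s[1]["pixels"][60:360,50:,::-1]]),(800,247)))
c=s[0]["pixels"][122:222,175:241,::-1]; b=cv2.imread("pics/top0.png")[122:222,175:241]
cv2.imwrite("pics/cmp.png",cv2.resize(np.hstack([b,c]),None,fx=5,fy=5,interpolation=cv2.INTER_CUBIC))
```

```text
0.348 [5.3 5.5 0. ]
0.318 [4.7 5.6 1.5]
0.288 [4.1 5.1 1.4]
0.258 [4.3 4.5 1. ]
0.228 [4.2 4.8 2.5]
0.198 [2.7 4.9 3.1]
0.168 [2.2 4.  3.5]
0.138 [1.8 3.5 3.1]
0.108 [1.1 4.1 2.3]
0.078 [0.9 3.6 1. ]
0.048 [ 1.2  3.  -0.3]
0.018 [ 0.3  3.4 -1.3]
0.01949999999999999 [ 0.7 -0.2  0.6]
0.02149999999999999 [ 1.4 -1.3  0.7]
0.02449999999999999 [ 1.4 -0.5  0.6]
0.05 [1.  0.7 0.1]
22.925 [ 1.5 -0.7  0. ]
top
scene
```

View pics/cmp.png

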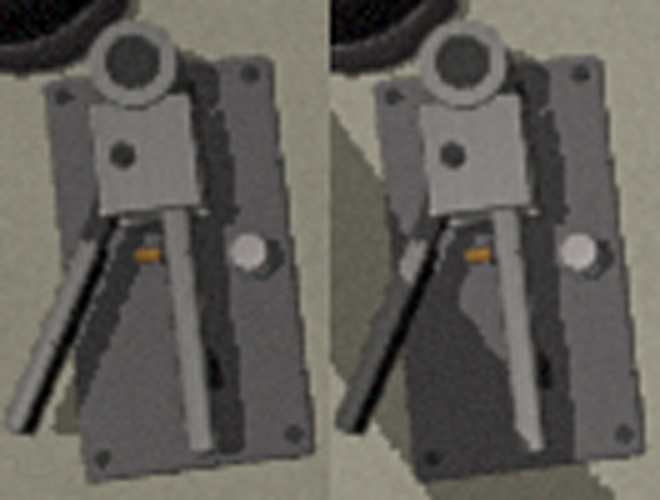

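View pics/end.png

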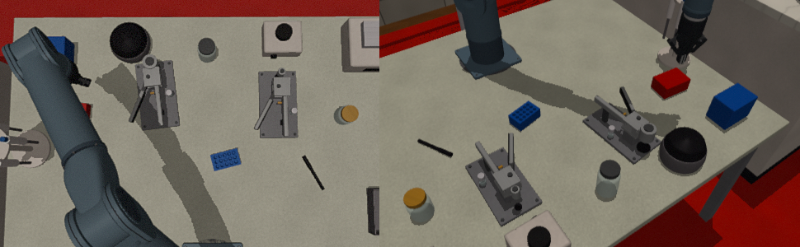

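The lever stands where it did at the start (end at about (20,425), before and after). The vial, jars, rack, box and marker look unmoved, and the hand is clear.

```bash
python3 -c "
from rig import *
ctrl.sign_off(); print(current_time())"
```

```text
the job is handed in; nothing more can be done
the job is handed in; nothing more can be done
```

The wide-jawed crimper's lever was pressed to its stop, held, eased back out and released, and the job is handed in. No verdict is reported.

- **Press:** with the fingers shut, their backs pushed the lever until the force rose sharply, at an estimated 0.345 rad by my pose estimate (nominal stop 0.33). A picture showed it against the brass stop screw and short of the bar.
- **Hold:** it was held for over 2 s at about 12 N normal to the lever. There was also about 7 N along it and 4 N vertically, which I took to be friction.
- **Return:** the lever rode back slowly against the fingers. The contact force fell to about 3.4 N just before rest and to noise level (about 1 N) once the fingers had left it.
- **Last checks:** in the final pictures the lever is back at its starting position. The narrow crimper and the loose things look unmoved, and the hand is clear. These checks were by eye only. In the last top view the arm partly covered the tip box; the scene view shows it standing in place.
- **Time:** the last clock reading, just before hand-in, was 22.9 s of the 43 s allowed. No check failed.

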